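Swing the clamped pipette over the beaker and dispense to both stops

TASK

Swing the sloping pipette round by the upright rod on its arm until its tip is over the middle of the wide beaker (not the small cup), and let go. Then dispense into the beaker: press the plunger down to its first stop, where it suddenly gets much stiffer, hold it right at that stop for a good second, then press on to the final stop, and let the plunger come all the way back up. Leave the arm where you swung it, and the beaker and the small cup standing where they are.

Things in the scene. Friction and masses are not known exactly. Their poses are not given: they have to be found in the camera images.
- stand: Fixed bench stand: grey round foot 110 mm across, 12 mm high, with a 16 mm steel post. Origin on the table on the post's axis, z up. The swing arm turns on the post about this z axis; at swing angle 0 the arm points along the stand's +x.
- swing_arm (a joint): Angle of the aluminium swing arm on the post, rad, growing anticlockwise seen from above, range -0.8 to 0.8. Stiff hinge (it takes some 5 to 15 N at the rod, more the faster it turns); stays where it is left.
- handle (a point): Centre of the top end of the upright steel rod on the arm's outer end, 125 mm from the post's axis: rod 12 mm in diameter, top 192 mm above the table, its upper 65 mm is free to grasp from above. Turns with the arm; x axis points outward along the arm, z up.
- tip (a point): Lower end of the white pipette held in the arm, 130 mm from the post's axis and 75 mm above the table. Turns with the arm; x axis points outward along the arm, z up.
- collar (a point): Centre of the top face of the pipette's white body (31 mm thick), 44 mm from the post's axis toward the tip, 198 mm high. The pipette's axis runs from tip through this point, 150 mm apart: it leans 35 deg from vertical, its top back toward the post. The plunger, with a round grey head 23 mm across, comes out here along that axis. x axis points outward along the arm, z up.
- hook_end (a point): Middle of the end roll (7 mm thick) of the grey finger hook, 18 mm wide, which rises beside the plunger on its upper side, parallel to the pipette's axis: inner face 27 mm from the axis (28 mm at the roll), reaching 54 mm past the collar. Fingers pressing straight down run into it: press in line with the axis. x axis points outward along the arm, z up.
- plunger (a joint): Travel of the plunger head along the pipette's axis against its soft spring, m: 0 up, 0.014 at the first stop. Starts to move at 2 N, takes 5 N at the first stop; springs back. When up, the head's flat top stands 24 to 40 mm beyond the collar along the axis (volume setting: differs each time, not measured, feel for it); stop heights shift with it.
- second_spring (a joint): Travel beyond the first stop against the stiff second spring, m: 0 until the push passes 10 N, 0.005 at the final stop (16 N). Springs back when let go.
- beaker_mouth (a point): Centre of the rim of the wide white plastic beaker: open, 60 mm outside diameter, 48 mm high, wall 2.5 mm, standing loose on the table about 130 mm from the post, left or right of the arm.
- beaker: The wide beaker, 90 g; origin at the centre of its underside, z up.
- small_cup: Small open white cup, 32 mm diameter, 40 mm high, standing loose on the other side of the arm; to be left alone. Origin at the centre of its underside, z up.
Mind the look-alikes: they are no part of the job. What is shaped like the beaker but pink or turquoise is not meant.

How it is judged:
By the outcome, as a careful person would: the job done as asked, in the order asked, and still so for the second after the job is handed in, with the robot touching nothing.
It also fails if it takes over 51 s, if anything falls off the work surface, if the arm or the gripper's body presses on something with over 40 N, if the wrist force passes 120 N, or if a joint passes its speed limit or range.

ROBOT

A 6-joint arm with a two-finger parallel gripper is mounted at the origin on a cart in front of the work surface, level with it; the furniture and walls round the work are solid. World frame = base frame: x ahead of the robot, y to its left, z up, the work surface at z = 0. Lengths are in mm, angles in rad, forces in N, time in s.
With the tool pointing down it reaches from about 325 to 900 mm from the base axis. Payload 3.5 kg.
Tool frame: the origin (TCP) lies at the very end of the fingers, on their centre line; the grasp point (between the pads) lies 19 mm behind it; z points along the fingers, y is the line along which they close (so a half turn about z gives the same grasp; the last joint's range is limited). The gripper opens to 85 mm and grips with 20 to 120 N. Pads are 22 mm wide; open, the fingers measure 114 mm over their backs; the gripper's body (76 mm by 85 mm) begins 54 mm behind the grasp point. The pads swing forward as they close: fully open they stand 13 mm farther back than shut.
Start: joints at [1.034, 0.276, -0.026, 1.268, 0, 1.467], TCP at [262.707, 567.104, 231.313] pointing down, gripper open.
Joint ranges: [-3.12, 3.12], [-0.85, 1.88], [-1.08, 1.24], [-1.95, 2.15], [-1.57, 1.53], [-3.14, 3.14]. Speed limits (rad/s): [2.57, 2.57, 3.14, 3.14, 3.14, 3.14].

INTERFACE

Orientations are given as [roll, pitch, yaw] about the fixed x, y, z axes, in that order (R = Rz(yaw) Ry(pitch) Rx(roll)).
In Python, from cell import robot gives the robot as it stands.
- The arm moves only by the shell command python3 -m creep 'ROWS' [FORCE]. ROWS is JSON, a list of rows, each a list of 3 entries, a list of its own where there are three numbers: the opening, from -1 (shut) to 1 (fully open), then the shift along the tool's x, y, z scaled (see below), then the turn about the tool's z scaled (see below). A call has 1 to 5 rows; each row is the pose to reach, as a shift and turn from the pose commanded when the call began, along the tool's axes at that moment, turning the shorter way round; what a row does not reach only later rows make up. The controller multiplies each number of a shift by 0.75 m and each number of a turn by 2 pi rad. A row lasts 1/8 s, in which the tool goes at most 62.5 mm and 10.7 degrees, less where a joint would pass 70% of its speed; a pose out of reach is approached as far as the arm can. A call with a number of a shift or a turn outside -1 to 1 is refused whole. A call with a gripper value outside its range is refused whole. The fingers move at their own pace and stop on an object; FORCE is the grip in N (left out, the last holds). Time passes only in rows, so rows that repeat a pose let the fingers close. It gives the time, the measured TCP pose, the force, the opening and the grip force at its end, in the units of the state.
- robot.observe(): the state, without advancing time (a new reading comes with each control period).
- robot.camera(name): name is "side" or "top" or "wrist"; returns a dict with "color" (400x640x3 uint8, red, green, blue), "intrinsics" (3x3 intrinsics, pixels), "origin" and "orientation" of the camera in the world; the wrist camera has in their place "hand_eye" (4x4, takes a point from camera to tool coordinates, whose origin is the TCP and whose axes are the flange's). Camera axes: x right, y down, z forward; pixel columns grow to the right and rows downward; lengths in mm; the calibration is good to about 2 mm. The wrist camera is an equidistant fisheye: a pixel r from the principal point sees the ray r / f radians off the axis. A picture is of the moment at which its call begins: read the wrist's pose just before it. There is no depth.
- robot.finish_job(): hands the job in; it is judged then, once.
The state is a dict: "t": time; "joints": joint angles; "joint_vel": joint speeds; "joint_torque": joint torques, N m; "tool_pos": TCP position; "tcp_rot": TCP orientation; "contact_force": force on the tool from outside, world axes, zero at the start; "ft_torque": the same for the moment, N m; "gripper_width": finger opening in mm; "finger_force": force on a finger pad.
Only numpy, scipy, OpenCV 4.12 (cv2) and the standard library are available. Lean on these libraries where they do the work, as an engineer would, in place of code of your own. Each camera call takes 0.05 s, during which the arm holds its last target. There are 200 camera calls.

## Working session

There is one attempt and no reset: what is moved stays moved. The work goes in short steps, Python scripts to look and compute and a shell command to move; the robot and the scene stay as the last step left them, time stands still between calls to the robot, and variables do not carry over. Pictures are saved under pics/ and viewed, at most 10 in all, crops included, and the job is handed in when it is done.

```bash
mkdir -p pics; ls; python3 - <<'E'
from cell import robot
import cv2,pickle
s=robot.observe();print(s)
d={}
for n in("side","top"):
    c=robot.camera(n);d[n]=c;cv2.imwrite(f"pics/{n}0.png",c["color"][:,:,::-1]);print(n,c["intrinsics"],c["origin"],c["orientation"])
pickle.dump(d,open("cam0.pkl","wb"))
E
```

```text
pics
{'t': 0.0, 'joints': array([ 1.03363106e+00,  2.77162426e-01, -2.79034141e-02,  1.26800812e+00,
        9.46051346e-06,  1.46741637e+00]), 'joint_vel': array([ 0.00100651, -0.00069696,  0.00100619,  0.00088079,  0.00091217,
       -0.00118925]), 'joint_torque': array([ 2.20907186e-04, -4.45509696e+01,  2.95200706e+01,  1.65242812e-02,
       -1.46749417e-04, -3.65414621e-06]), 'tool_pos': array([262.28090766, 566.43203899, 230.13082589]), 'tcp_rot': array([-3.13932815e+00, -2.44452678e-04,  2.70780706e+00]), 'contact_force': array([-0.43902175, -0.12646185,  0.40673489]), 'ft_torque': array([-0.03892993,  0.01151648, -0.02635607]), 'finger_force': 0.0, 'gripper_width': 85.25366904149149}
side [[431.851485     0.         319.02316245]
 [  0.         431.851485   201.329122  ]
 [  0.           0.           1.        ]] [948.02288378 132.79065877 938.93857639] [-2.64588859  0.00926663  1.86266101]
top [[398.63288113   0.         322.63336328]
 [  0.         398.63288113 201.89940727]
 [  0.           0.           1.        ]] [ 477.83593153   13.30441037 1180.09479796] [-3.08750613 -0.02282902 -1.54426749]
```

View pics/side0.png

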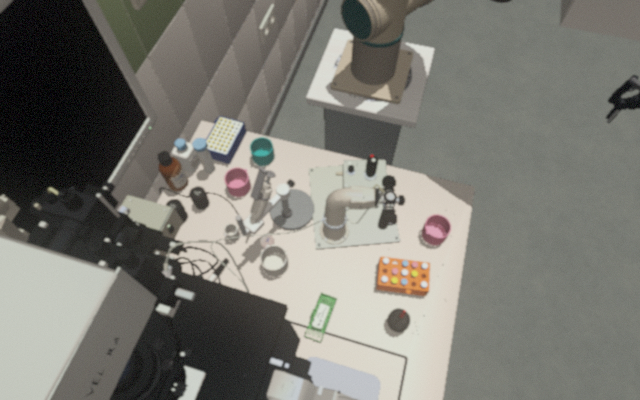

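View pics/top0.png

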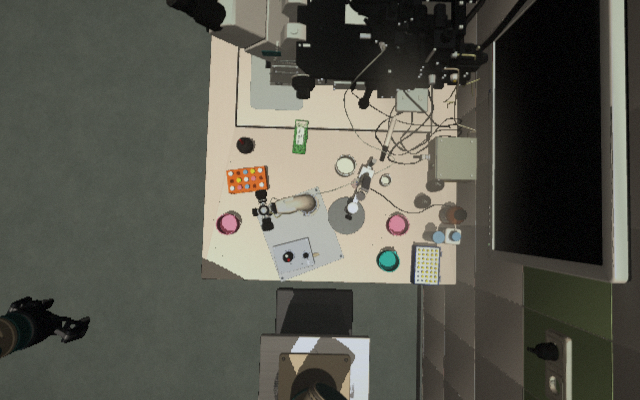

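The stand's foot is at about top (347,215) and side (292,209). The white wide beaker is at top (345,165) and side (273,260), and the small white cup at top (385,180) and side (232,231). The look-alikes are pink at top (228,223) and (397,224), and turquoise at (388,260). I'll enlarge to confirm.

```bash
python3 - <<'E'
import cv2,numpy as np
a=cv2.imread("pics/top0.png")[140:240,310:430];b=cv2.imread("pics/side0.png")[155:285,210:330]
a=cv2.resize(a,None,fx=4.8,fy=4.8,interpolation=cv2.INTER_CUBIC)[:, :390];
a=cv2.resize(cv2.imread("pics/top0.png")[145:240,320:410],(390,411),interpolation=cv2.INTER_CUBIC)
b=cv2.resize(cv2.imread("pics/side0.png")[160:284,215:330],(390,421),interpolation=cv2.INTER_CUBIC)
im=np.zeros((425,790,3),np.uint8);im[:411,:390]=a;im[:421,400:]=b
cv2.imwrite("pics/crop.png",im)
E
```

```text
(no output)
```

View pics/crop.png

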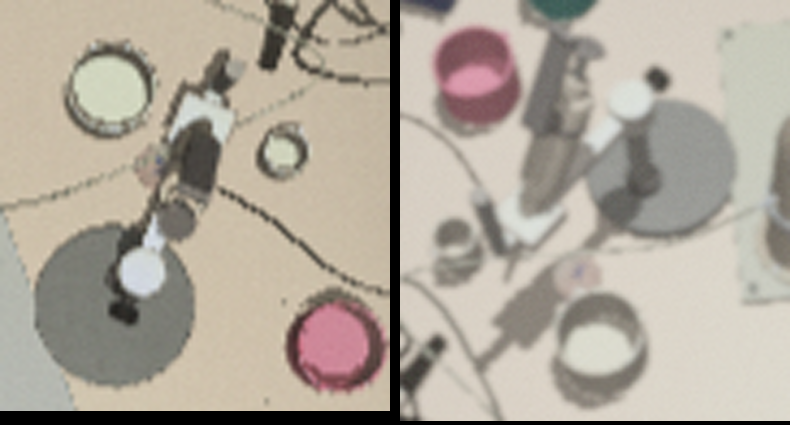

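```bash
cat >h.py <<'E'
import numpy as np,pickle,cv2
from scipy.spatial.transform import Rotation as R
D=pickle.load(open("cam0.pkl","rb"))
def ray(n,p,z,D=D):
    c=D[n];K=c["intrinsics"];d=R.from_euler("xyz",c["orientation"]).as_matrix()@np.linalg.inv(K)@[*p,1]
    o=np.array(c["origin"]);return o+d*(z-o[2])/d[2]
def proj(n,P,D=D):
    c=D[n];q=c["intrinsics"]@R.from_euler("xyz",c["orientation"]).as_matrix().T@(np.array(P)-c["origin"]);return q[:2]/q[2]
E
python3 - <<'E'
from h import *
T=lambda x,y:(320+x/4.333-.4,145+y/4.333-.4)
S=lambda x,y:(215+(x-400)/3.391-.4,160+y/3.391-.4)
for nm,z,t,s in [("foot",12,(115,305),(661,167)),("beaker",48,(110,88),(602,337)),("cup",40,(283,152),(457,240))]:
    print(nm,ray("top",T(*t),z)[:2],ray("side",S(*s),z)[:2])
f=(ray("top",T(115,305),12)+ray("side",S(661,167),12))/2
for th in np.arange(-.6,.7,.2):pass
tipdirs=ray("top",T(200,115),170)-f
th0=np.arctan2(tipdirs[1],tipdirs[0]);print("th",th0)
for th in (th0-.15,th0,th0+.15):
  for nm,r,z in [("handle",125,192),("tip",130,75),("collar",44,198),("head",27,222),("hook",39,260),("post",0,150)]:
    P=[f[0]+r*np.cos(th),f[1]+r*np.sin(th),z];a=proj("top",P);b=proj("side",P)
    print(round(th,2),nm,np.round((a-[320,145])*4.333),np.round((b-[215,160])*3.391+[400,0]))
E
```

```text
foot [505.24147658 -81.66219962] [509.03664406 -77.42074495]
beaker [647.60064635 -72.08320778] [654.23092338 -66.6602828 ]
cup [ 609.38433926 -188.96663301] [ 613.95634968 -185.61610785]
th -0.3295739322431041
-0.48 handle [239. 104.] [481. 157.]
-0.48 tip [215. 122.] [507. 246.]
-0.48 collar [173. 226.] [583.  65.]
-0.48 head [164. 249.] [600.  25.]
-0.48 hook [182. 226.] [578.   1.]
-0.48 post [129. 295.] [643.  62.]
-0.33 handle [210.  90.] [505. 175.]
-0.33 tip [188. 109.] [528. 264.]
-0.33 collar [163. 221.] [592.  71.]
-0.33 head [157. 246.] [605.  29.]
-0.33 hook [172. 221.] [585.   7.]
-0.33 post [129. 295.] [643.  62.]
-0.18 handle [179.  81.] [531. 190.]
-0.18 tip [159. 101.] [553. 278.]
-0.18 collar [152. 217.] [601.  76.]
-0.18 head [150. 244.] [611.  32.]
-0.18 hook [162. 218.] [594.  12.]
-0.18 post [129. 295.] [643.  62.]
```

```bash
python3 - <<'E'
from h import *
T=lambda x,y:(320+x/4.333-.4,145+y/4.333-.4)
S=lambda x,y:(215+(x-400)/3.391-.4,160+y/3.391-.4)
P={}
def M(n):
    c=D[n];r=R.from_euler("xyz",c["orientation"]).as_matrix().T;return c["intrinsics"]@np.c_[r,-r@np.array(c["origin"])]
for nm,t,s in [("foot",(115,305),(661,167)),("beaker",(110,88),(602,337)),("cup",(283,152),(457,240)),("rodtop",(236,66),(479,196)),("cap",(142,272),(632,100)),("black",(123,312),(656,78)),("disc",(177,220),(585,47)),("hookt",(177,220),(565,30)),("white",(200,118),(530,220))]:
    X=cv2.triangulatePoints(M("top"),M("side"),np.array(T(*t)).reshape(2,1),np.array(S(*s)).reshape(2,1))[:,0];X=X[:3]/X[3]
    P[nm]=X;d=X-P["foot"];print(nm,X.round(),"r",np.hypot(*d[:2]).round(),"ang",np.arctan2(d[1],d[0]).round(2), (proj("top",X)-T(*t)).round(1),(proj("side",X)-S(*s)).round(1))
E
```

```text
foot [505. -81.   3.] r 0.0 ang 0.0 [-0.5  0.1] [-0.6 -0. ]
beaker [649. -72.  32.] r 145.0 ang 0.06 [-0.6  0.2] [-0.7 -0. ]
cup [ 610. -190.   30.] r 152.0 ang -0.8 [-0.3  0.1] [-0.3 -0. ]
rodtop [ 641. -132.  190.] r 145.0 ang -0.36 [-0.7  0.2] [-0.8 -0. ]
cap [523. -87. 126.] r 19.0 ang -0.31 [-0.7  0.2] [-0.8 -0. ]
black [498. -78. 119.] r 7.0 ang 2.68 [-0.2  0.1] [-0.2 -0. ]
disc [548. -97. 224.] r 46.0 ang -0.36 [-0.4  0.1] [-0.4 -0. ]
hookt [ 549. -101.  241.] r 48.0 ang -0.43 [ 2.1 -0.7] [2.3 0. ]
white [ 619. -121.  121.] r 121.0 ang -0.34 [-0.8  0.2] [-0.9 -0. ]
```

```bash
cat >aim.py <<'E'
# scaled tool-axis shift & turn from measured pose to target x y z [yaw]
import sys,numpy as np
from cell import robot
from scipy.spatial.transform import Rotation as R
s=robot.observe();r=R.from_euler("xyz",s["tcp_rot"])
a=[float(v) for v in sys.argv[1:]]
print("t",s["t"],"pos",s["tool_pos"].round(1),"rot",s["tcp_rot"].round(4),"F",s["contact_force"].round(1))
print("shift",(r.inv().apply(np.array(a[:3])-s["tool_pos"])/750).round(4))
if len(a)>3:print("turn",round(-((a[3]-s["tcp_rot"][2]+np.pi)%(2*np.pi)-np.pi)/2/np.pi,4))
E
python3 -m creep '[[1,[0,0,-0.08],0],[1,[0,0,-0.16],0],[1,[-0.08,-0.06,-0.23],0],[1,[-0.14,-0.1,-0.23],0],[1,[-0.2,-0.15,-0.23],0]]'
python3 aim.py 600 -110 420 2.78
```

```text
t: 0.72
tool_pos: [346.8, 412.5, 404.3]
tcp_rot: [3.139, 0.001, 2.709]
contact_force: [0.5, -0.4, 0.5]
gripper_width: 85.5
finger_force: 0.0
t 0.725 pos [346.8 412.5 404.3] rot [3.1394e+00 1.2000e-03 2.7089e+00] F [ 0.5 -0.4  0.5]
shift [-0.5986 -0.4909 -0.0212]
turn -0.0113
```

```bash
python3 -m creep '[[1,[-0.06,-0.05,-0.02],0],[1,[-0.12,-0.1,-0.02],0],[1,[-0.18,-0.15,-0.02],0],[1,[-0.24,-0.2,-0.02],0],[1,[-0.3,-0.25,-0.02],-0.01]]' >/dev/null
python3 -m creep '[[1,[-0.06,-0.05,0],0],[1,[-0.12,-0.1,0],0],[1,[-0.18,-0.15,0],0],[1,[-0.24,-0.2,0],0],[1,[-0.3,-0.24,0],0]]'; python3 -m creep '[[1,[0,0,0],0],[1,[0,0,0],0]]' >/dev/null
python3 - <<'E'
from cell import robot
import cv2,pickle
s=robot.observe();c=robot.camera("wrist");c["s"]=s;pickle.dump(c,open("w1.pkl","wb"));cv2.imwrite("pics/w1.png",c["color"][:,:,::-1]);print(s["t"],s["tool_pos"],s["tcp_rot"]);print({k:v for k,v in c.items() if k not in("color","s")})
E
```

```text
t: 1.98
tool_pos: [616.0, -102.6, 417.7]
tcp_rot: [3.142, -0.001, 2.77]
contact_force: [0.5, -1.0, 0.0]
gripper_width: 85.6
finger_force: 0.0
2.225 [ 615.15472116 -100.36783186  417.4916914 ] [ 3.14142844e+00 -2.01273586e-03  2.77026557e+00]
{'intrinsics': array([[309.70691629,   0.        , 318.26384785],
       [  0.        , 309.70691629, 199.48821026],
       [  0.        ,   0.        ,   1.        ]]), 'hand_eye': array([[ 8.62180919e-04, -9.53184931e-01, -3.02386747e-01,
         7.80383855e+01],
       [ 9.99999332e-01,  5.88841391e-04,  9.95101822e-04,
         9.98426200e-01],
       [-7.70458229e-04, -3.02387402e-01,  9.53184801e-01,
        -1.44159823e+02],
       [ 0.00000000e+00,  0.00000000e+00,  0.00000000e+00,
         1.00000000e+00]])}
```

View pics/w1.png

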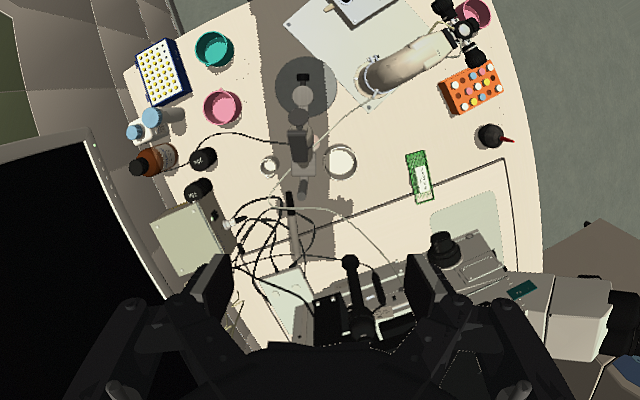

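The foot is at about (304,86), a light cap at (302,96), the dark hook and plunger at (299,145), the arm plate at (303,165) and the rod at (302,190). The white beaker is at (341,162) and the white cup at (270,165).

```bash
cat >>h.py <<'E'
def wray(c,p,z):
    K=c["intrinsics"];v=(np.array(p)-K[:2,2])/K[0,0];r=np.hypot(*v);d=np.r_[v/r*np.sin(r),np.cos(r)]
    H=c["hand_eye"];W=R.from_euler("xyz",c["s"]["tcp_rot"]).as_matrix()
    o=W@H[:3,3]+c["s"]["tool_pos"];d=W@H[:3,:3]@d;return o+d*(z-o[2])/d[2]
E
python3 - <<'E'
from h import *
c=pickle.load(open("w1.pkl","rb"));im=c["color"][:,:,::-1]
cv2.imwrite("pics/w1c.png",cv2.resize(im[45:215,235:385],None,fx=3.5,fy=3.5,interpolation=cv2.INTER_CUBIC))
for n,p,z in [("foot",(305,86),12),("cap",(302,96),126),("beak",(341,160),48),("cup",(270,164),40),("rod",(302,193),192)]:print(n,wray(c,p,z).round())
E
```

```text
foot [503. -80.  12.]
cap [523. -87. 126.]
beak [643. -68.  48.]
cup [ 606. -185.   40.]
rod [ 637. -129.  192.]
```

View pics/w1c.png

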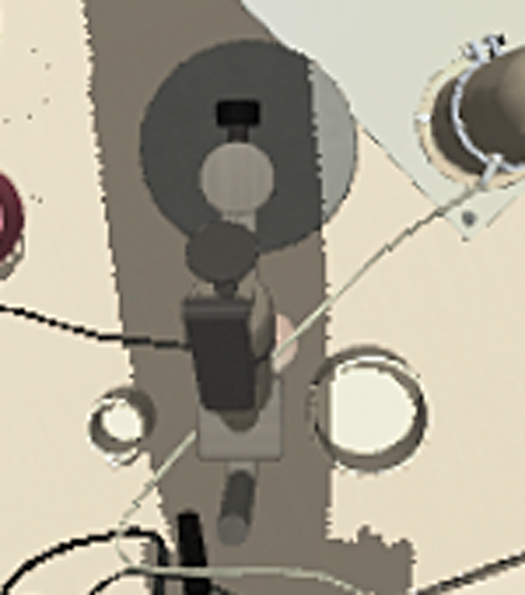

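```bash
python3 - <<'E'
from h import *
c=pickle.load(open("w1.pkl","rb"));W=lambda x,y:(235+x/3.5-.4,45+y/3.5-.4)
T=lambda x,y:(320+x/4.333-.4,145+y/4.333-.4)
S=lambda x,y:(215+(x-400)/3.391-.4,160+y/3.391-.4)
cap=wray(c,W(237,177),126);b=wray(c,W(369,409),48);rod=wray(c,W(234,527),192);cup=wray(c,W(122,424),40);hd=wray(c,W(222,250),224)
print("post base side",ray("side",S(645,182),12))
for n,p in [("cap",cap),("b",b),("rod",rod),("cup",cup),("head",hd)]:
    d=p-cap;print(n,p.round(1),np.hypot(*d[:2]).round(1),np.arctan2(d[1],d[0]).round(3))
ct=ray("top",T(142,272),126);cs=ray("side",S(632,100),126)
for k,q,pt in (("top",ct,[((110,88),48),((236,66),192)]),("side",cs,[((602,337),48),((479,196),192)])):
    for p,z in pt:
        d=ray(k,(T if k=="top" else S)(*p),z)-q;print(k,q.round(1),np.hypot(*d[:2]).round(1),np.arctan2(d[1],d[0]).round(3))
E
python3 aim.py 639 -131 300 2.78
```

```text
post base side [523.63087768 -84.52006539  12.        ]
cap [522.2 -86.4 126. ] 0.0 0.0
b [644.8 -70.9  48. ] 123.5 0.126
rod [ 638.9 -130.6  192. ] 124.8 -0.362
cup [ 608.9 -186.8   40. ] 132.6 -0.859
head [546.4 -95.6 224. ] 25.9 -0.366
top [523.2 -88.5 126. ] 125.5 0.131
top [523.2 -88.5 126. ] 126.2 -0.368
side [522.4 -84.8 126. ] 133.1 0.136
side [522.4 -84.8 126. ] 127.3 -0.365
t 2.275 pos [615.  -99.8 418.1] rot [ 3.1413e+00 -1.0000e-03  2.7712e+00] F [-0.5 -0.   0.4]
shift [-0.045  -0.0272  0.1574]
turn -0.0014
```

```bash
python3 -m creep '[[1,[-0.045,-0.027,0.06],-0.001],[1,[-0.045,-0.027,0.13],-0.001],[1,[-0.045,-0.027,0.2],-0.001],[1,[-0.045,-0.027,0.2],-0.001],[1,[-0.045,-0.027,0.2],-0.001]]'
python3 aim.py 639 -131 160 2.78
python3 - <<'E'
from cell import robot
import cv2,pickle
s=robot.observe();c=robot.camera("wrist");c["s"]=s;pickle.dump(c,open("w2.pkl","wb"));cv2.imwrite("pics/w2.png",c["color"][:,:,::-1])
E
```

```text
t: 2.9
tool_pos: [640.7, -131.0, 271.1]
tcp_rot: [3.141, 0.004, 2.778]
contact_force: [0.4, -0.1, 0.5]
gripper_width: 85.0
finger_force: 0.0
t 2.9 pos [ 640.7 -131.   271.1] rot [3.1413 0.0037 2.7782] F [ 0.4 -0.1  0.5]
shift [ 0.0027 -0.0008  0.1482]
turn -0.0003
```

View pics/w2.png

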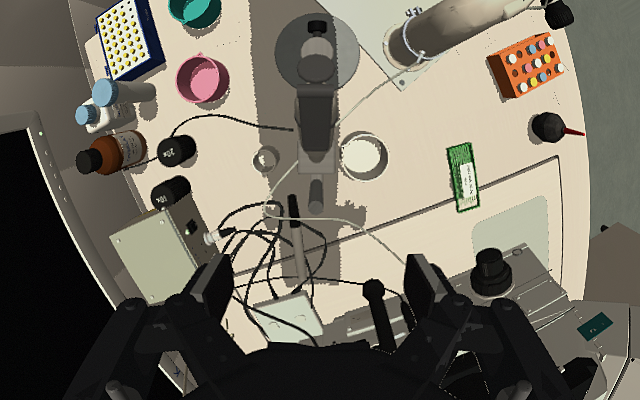

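The rod top is at (316,205), on the centre line between the fingers (about x=316). I'll descend and grip it.

```bash
python3 -m creep '[[1,[0.002,0,0.05],0],[1,[0.002,0,0.1],0],[1,[0.002,0,0.148],0],[1,[0.002,0,0.148],0],[0,[0.002,0,0.148],0]]' 40 >/dev/null
python3 -m creep '[[-1,[0,0,0],0],[-1,[0,0,0],0],[-1,[0,0,0],0],[-1,[0,0,0],0]]' 40
python3 aim.py 639 -131 160 2.78
python3 - <<'E'
import numpy as np
from cell import robot
from scipy.spatial.transform import Rotation as R
s=robot.observe();r=R.from_euler("xyz",s["tcp_rot"]);p=s["tool_pos"];c=np.array([522.5,-86.5])
d=p[:2]-c;a=np.arctan2(d[1],d[0]);n=np.hypot(*d);print(n,a)
for da in np.arange(.1,.55,.05):
    q=np.r_[c+n*np.array([np.cos(a+da),np.sin(a+da)]),p[2]];print(round(a+da,3),(r.inv().apply(q-p)/750).round(4),round(-da/2/np.pi,4))
E
```

```text
t: 4.08
tool_pos: [638.6, -131.9, 158.2]
tcp_rot: [-3.14, 0.001, 2.777]
contact_force: [-1.4, -0.6, 4.4]
gripper_width: 10.8
finger_force: 39.0
t 4.075 pos [ 638.6 -131.9  158.2] rot [-3.1404e+00  1.4000e-03  2.7766e+00] F [-1.4 -0.6  4.4]
shift [-0.0001  0.0012 -0.0024]
turn -0.0005
124.66276898841174 -0.37235402521435346
-0.272 [ 0.0007  0.0166 -0.    ] -0.0159
-0.222 [ 0.0017  0.0249 -0.    ] -0.0239
-0.172 [ 0.0031  0.033  -0.    ] -0.0318
-0.122 [ 0.0049  0.0412 -0.0001] -0.0398
-0.072 [ 0.0071  0.0492 -0.0001] -0.0477
-0.022 [ 0.0097  0.0571 -0.0001] -0.0557
0.028 [ 0.0126  0.0648 -0.0001] -0.0637
0.078 [ 0.016   0.0724 -0.0001] -0.0716
0.128 [ 0.0198  0.0798 -0.0001] -0.0796
```

```bash
python3 -m creep '[[-1,[0.0001,0.0083,0],-0.008],[-1,[0.0007,0.0166,0],-0.016],[-1,[0.0017,0.0249,0],-0.024],[-1,[0.0031,0.033,0],-0.032],[-1,[0.0049,0.0412,0],-0.04]]'
python3 - <<'E'
import numpy as np
from cell import robot
from scipy.spatial.transform import Rotation as R
s=robot.observe();r=R.from_euler("xyz",s["tcp_rot"]);p=s["tool_pos"];c=np.array([522.5,-86.5])
d=p[:2]-c;a=np.arctan2(d[1],d[0]);n=np.hypot(*d);print(n,a,s["contact_force"])
for da in np.arange(.05,.4,.05):
    q=np.r_[c+n*np.array([np.cos(a+da),np.sin(a+da)]),p[2]];print(round(a+da,3),(r.inv().apply(q-p)/750).round(4),round(-da/2/np.pi,4))
E
```

```text
t: 4.7
tool_pos: [645.6, -104.0, 158.2]
tcp_rot: [-3.135, 0.0, 3.027]
contact_force: [-2.2, -7.8, 4.3]
gripper_width: 11.0
finger_force: 39.4
124.37684064763893 -0.14100217968679837 [-2.16541561 -7.7550243   4.27440931]
-0.091 [-0.      0.0083 -0.0001] -0.008
-0.041 [ 0.0004  0.0166 -0.0001] -0.0159
0.009 [ 0.0012  0.0248 -0.0002] -0.0239
0.059 [ 0.0024  0.033  -0.0002] -0.0318
0.109 [ 0.0041  0.0412 -0.0003] -0.0398
0.159 [ 0.0061  0.0492 -0.0003] -0.0477
0.209 [ 0.0085  0.0571 -0.0004] -0.0557
```

```bash
python3 -m creep '[[-1,[0.0001,0.0083,0],-0.008],[-1,[0.0007,0.0166,0],-0.016],[-1,[0.0017,0.0249,0],-0.024],[-1,[0.0031,0.033,0],-0.032],[-1,[0.0049,0.0412,0],-0.04]]'
python3 -m creep '[[-1,[0,0,0],0],[-1,[0,0,0],0]]'
python3 - <<'E'
from cell import robot
import cv2,pickle,numpy as np
s=robot.observe();d=s["tool_pos"][:2]-[522.5,-86.5];print(np.hypot(*d),np.arctan2(d[1],d[0]))
D=pickle.load(open("cam0.pkl","rb"))
D={n:robot.camera(n) for n in("side","top")};pickle.dump(D,open("cam1.pkl","wb"))
c=robot.camera("wrist");c["s"]=s;pickle.dump(c,open("w3.pkl","wb"))
f=lambda n,y,x:cv2.resize(D[n]["color"][y:y+130,x:x+100,::-1],(390,507),interpolation=cv2.INTER_CUBIC)
im=np.zeros((507,790,3),np.uint8);im[:,:390]=f("side",165,225);im[:,400:]=c["color"][:325,200:450,::-1].repeat(1,0)[:,:].copy() if 0 else cv2.resize(c["color"][20:270,200:392,::-1],(390,507))
cv2.imwrite("pics/s1.png",im)
E
```

```text
t: 5.32
tool_pos: [645.8, -73.0, 158.2]
tcp_rot: [-3.135, -0.001, -3.005]
contact_force: [-2.6, -9.2, 4.1]
gripper_width: 10.6
finger_force: 39.4
t: 5.58
tool_pos: [645.6, -71.1, 158.2]
tcp_rot: [-3.139, -0.0, -3.004]
contact_force: [-1.9, -4.1, 5.2]
gripper_width: 11.2
finger_force: 39.3
124.0184298767957 0.12469753825440845
```

View pics/s1.png

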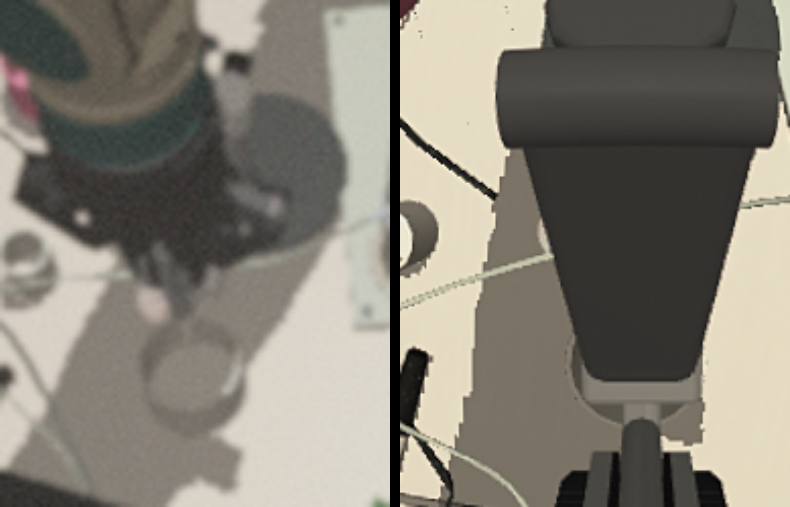

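The side view (left) shows the beaker just below the arm end. The wrist view (right) shows the beaker centred near x=632 against the arm plane at 640, so they agree within about 3 mm. I'll release, rise and check.

```bash
python3 -m creep '[[0.3,[0,0,0],0],[1,[0,0,0],0],[1,[0,0,-0.06],0],[1,[0,0,-0.12],0],[1,[0,0,-0.19],0]]'
python3 -m creep '[[0,[0.02,0,0],0],[-1,[0.02,0,0],0],[-1,[0.02,0,0],0]]'
python3 - <<'E'
from cell import robot
import cv2,pickle,numpy as np
s=robot.observe();c=robot.camera("wrist");c["s"]=s;pickle.dump(c,open("w4.pkl","wb"))
cv2.imwrite("pics/w4.png",cv2.resize(c["color"][30:270,230:400,::-1],None,fx=2.5,fy=2.5,interpolation=cv2.INTER_CUBIC))
E
```

```text
t: 6.35
tool_pos: [645.2, -69.3, 299.7]
tcp_rot: [3.14, -0.002, -3.003]
contact_force: [1.5, -0.4, -0.4]
gripper_width: 85.4
finger_force: 0.0
t: 6.72
tool_pos: [629.9, -71.6, 297.5]
tcp_rot: [3.14, -0.003, -3.004]
contact_force: [-0.1, -0.2, -0.9]
gripper_width: 32.2
finger_force: 0.0
```

View pics/w4.png

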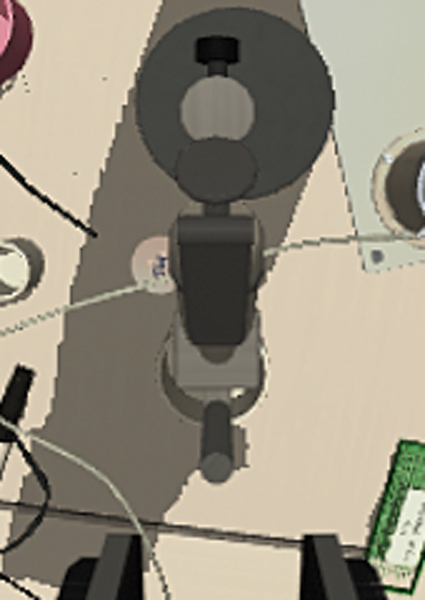

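```bash
python3 - <<'E'
from h import *
c=pickle.load(open("w4.pkl","rb"));W=lambda x,y:(230+x/2.5-.4,30+y/2.5-.4)
P={n:wray(c,W(*p),z) for n,p,z in [("cap",(218,110),126),("b",(214.5,368),48),("rod",(216,468),192),("head",(216,172),224),("hookL",(175,218),261),("hookR",(258,218),261)]}
for n,p in P.items():
    d=p-P["cap"];print(n,p.round(1),np.hypot(*d[:2]).round(1),np.arctan2(d[1],d[0]).round(3))
E
```

```text
cap [521.6 -86.4 126. ] 0.0 0.0
b [645.7 -71.2  48. ] 125.1 0.122
rod [646.9 -69.5 192. ] 126.5 0.134
head [548.9 -82.9 224. ] 27.6 0.127
hookL [561.6 -90.6 261. ] 40.2 -0.103
hookR [559.  -71.5 261. ] 40.2 0.378
```

```bash
python3 aim.py 532.9 -85 285 -3.0116; python3 aim.py 532.9 -85 242 -3.0116
```

```text
t 6.775 pos [630.  -71.6 297.4] rot [ 3.1401 -0.0033 -3.0036] F [0.6 0.3 0.4]
shift [1.307e-01 1.000e-04 1.700e-02]
turn 0.0013
t 6.775 pos [630.  -71.6 297.4] rot [ 3.1401 -0.0033 -3.0036] F [0.6 0.3 0.4]
shift [ 0.1305 -0.      0.0743]
turn 0.0013
```

```bash
python3 -m creep '[[-1,[0.07,0,0.01],0.001],[-1,[0.1307,0,0.017],0.001],[-1,[0.1307,0,0.017],0.001],[-1,[0.1305,0,0.055],0.001],[-1,[0.1305,0,0.055],0.001]]'
python3 -m creep '[[-1,[0,0,0],0],[-1,[0,0,0],0]]'
python3 aim.py 532.9 -85 235 -3.0116
```

```text
t: 7.4
tool_pos: [532.8, -84.8, 255.7]
tcp_rot: [3.139, -0.005, -3.01]
contact_force: [0.2, -0.4, -0.8]
gripper_width: -0.2
finger_force: 0.0
t: 7.65
tool_pos: [535.0, -85.5, 259.4]
tcp_rot: [-3.141, 0.002, -3.01]
contact_force: [-0.7, 0.4, 0.2]
gripper_width: 0.2
finger_force: 0.0
t 7.65 pos [535.  -85.5 259.4] rot [-3.1410e+00  1.6000e-03 -3.0097e+00] F [-0.7  0.4  0.2]
shift [0.0027 0.0011 0.0326]
turn 0.0003
```

```bash
python3 -m creep '[[-1,[0.002,0.001,0.016],0],[-1,[0.002,0.001,0.028],0],[-1,[0.002,0.001,0.028],0],[-1,[0.002,0.001,0.028],0]]'
python3 - <<'E'
from cell import robot
import cv2
c=robot.camera("wrist");cv2.imwrite("pics/w5.png",c["color"][:,:,::-1])
E
python3 aim.py 532.9 -85 222 -3.0116
```

```text
t: 8.15
tool_pos: [532.3, -84.8, 237.3]
tcp_rot: [3.141, -0.0, -3.01]
contact_force: [-0.1, 0.7, -1.1]
gripper_width: 0.1
finger_force: 0.0
t 8.2 pos [532.5 -84.9 237.6] rot [-3.1415e+00  3.0000e-04 -3.0099e+00] F [-0.1  0.4  0.9]
shift [-0.0005 -0.0003  0.0209]
turn 0.0003
```

View pics/w5.png

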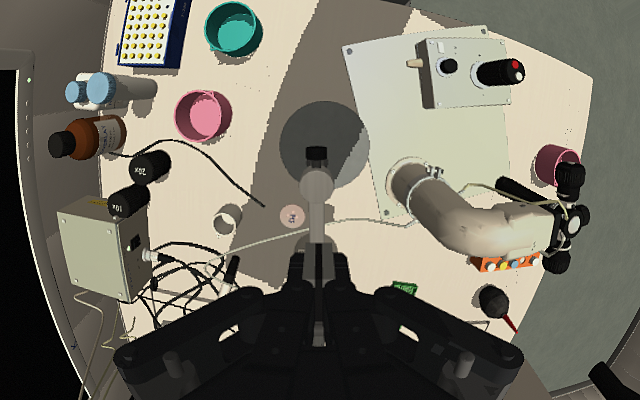

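The wrist view shows the shut fingers at about (318,270), in line with the post cap at (317,185) and hiding the plunger head. I'll feel downwards.

```bash
python3 -m creep '[[-1,[0,0,0.003],0],[-1,[0,0,0.006],0],[-1,[0,0,0.009],0],[-1,[0,0,0.011],0],[-1,[0,0,0.011],0]]'
python3 -m creep '[[-1,[0,0,0.0013],0],[-1,[0,0,0.0027],0],[-1,[0,0,0.004],0],[-1,[0,0,0.004],0]]'
```

```text
t: 8.82
tool_pos: [532.2, -84.8, 229.0]
tcp_rot: [3.141, -0.0, -3.01]
contact_force: [-0.3, 0.2, 0.0]
gripper_width: 0.1
finger_force: 0.0
t: 9.32
tool_pos: [532.3, -84.8, 226.1]
tcp_rot: [3.142, -0.0, -3.01]
contact_force: [0.0, -0.2, 1.4]
gripper_width: -0.1
finger_force: 0.0
```

```bash
python3 -m creep '[[-1,[0,0,0.0013],0],[-1,[0,0,0.0027],0],[-1,[0,0,0.0027],0]]'
```

```text
t: 9.7
tool_pos: [532.3, -84.8, 224.0]
tcp_rot: [3.141, -0.0, -3.01]
contact_force: [0.8, 1.0, -0.3]
gripper_width: 0.3
finger_force: 0.0
```

```bash
python3 -m creep '[[-1,[0,0,0.0013],0],[-1,[0,0,0.0027],0],[-1,[0,0,0.0027],0]]'
```

```text
t: 10.07
tool_pos: [532.3, -84.8, 222.0]
tcp_rot: [3.142, -0.0, -3.01]
contact_force: [0.2, 0.3, -0.2]
gripper_width: -0.0
finger_force: 0.0
```

```bash
python3 -m creep '[[-1,[0,0,0.0013],0],[-1,[0,0,0.0027],0],[-1,[0,0,0.0027],0]]'
```

```text
t: 10.45
tool_pos: [532.6, -84.8, 220.5]
tcp_rot: [-3.141, 0.001, -3.01]
contact_force: [-0.2, -0.3, 2.0]
gripper_width: 0.4
finger_force: 1.0
```

```bash
python3 -m creep '[[-1,[0,0,0.0013],0],[-1,[0,0,0.0027],0],[-1,[0,0,0.0027],0]]'
```

```text
t: 10.82
tool_pos: [532.4, -84.9, 218.2]
tcp_rot: [-3.141, 0.0, -3.01]
contact_force: [0.3, -1.0, 2.9]
gripper_width: 0.1
finger_force: 1.1
```

```bash
python3 -m creep '[[-1,[-0.0019,0,0.0027],0],[-1,[-0.0038,0,0.0055],0],[-1,[-0.0057,0,0.0082],0],[-1,[-0.0069,0,0.0098],0],[-1,[-0.0069,0,0.0098],0]]'
```

```text
t: 11.45
tool_pos: [537.6, -84.2, 210.8]
tcp_rot: [-3.141, 0.0, -3.01]
contact_force: [-0.6, -0.2, 4.0]
gripper_width: -0.1
finger_force: 2.0
```

```bash
python3 -m creep '[[-1,[-0.0008,0,0.0011],0],[-1,[-0.0008,0,0.0011],0]]'; python3 aim.py 532.9 -85 222
```

```text
t: 11.7
tool_pos: [538.1, -84.1, 210.0]
tcp_rot: [-3.141, 0.0, -3.01]
contact_force: [-0.6, -0.4, 5.2]
gripper_width: -0.1
finger_force: 2.1
t 11.7 pos [538.1 -84.1 210. ] rot [-3.1414e+00  1.0000e-04 -3.0100e+00] F [-0.6 -0.4  5.2]
shift [ 0.0071 -0.0002 -0.016 ]
```

```bash
python3 -m creep '[[-1,[-0.0008,0,0.0011],0],[-1,[-0.0008,0,0.0011],0]]'; python3 aim.py 532.9 -85 222|head -1
```

```text
t: 11.95
tool_pos: [538.7, -84.0, 209.1]
tcp_rot: [-3.141, 0.0, -3.01]
contact_force: [0.1, -0.4, 5.4]
gripper_width: 0.3
finger_force: 2.2
t 11.95 pos [538.7 -84.  209.1] rot [-3.1415  0.     -3.01  ] F [ 0.1 -0.4  5.4]
```

```bash
python3 -m creep '[[-1,[-0.0005,0,0.0007],0],[-1,[-0.0005,0,0.0007],0]]'; python3 aim.py 532.9 -85 222|head -1
```

```text
t: 12.2
tool_pos: [539.1, -84.0, 208.6]
tcp_rot: [-3.141, 0.0, -3.01]
contact_force: [0.1, -1.0, 5.6]
gripper_width: 0.2
finger_force: 2.3
t 12.2 pos [539.1 -84.  208.6] rot [-3.1415e+00  1.0000e-04 -3.0099e+00] F [ 0.1 -1.   5.6]
```

```bash
python3 -m creep '[[-1,[-0.0003,0,0.0004],0],[-1,[-0.0003,0,0.0004],0]]'; python3 aim.py 532.9 -85 222|head -1
```

```text
t: 12.45
tool_pos: [539.2, -83.9, 208.3]
tcp_rot: [-3.141, -0.0, -3.01]
contact_force: [-0.8, -1.0, 4.7]
gripper_width: 0.0
finger_force: 2.4
t 12.45 pos [539.2 -83.9 208.3] rot [-3.1415e+00 -1.0000e-04 -3.0099e+00] F [-0.8 -1.   4.7]
```

```bash
python3 -m creep '[[-1,[-0.0003,0,0.0004],0],[-1,[-0.0003,0,0.0004],0]]'
```

```text
t: 12.7
tool_pos: [539.3, -83.9, 208.3]
tcp_rot: [-3.141, -0.0, -3.01]
contact_force: [-1.4, -1.0, 6.7]
gripper_width: -0.3
finger_force: 3.2
```

```bash
python3 -m creep '[[-1,[-0.0003,0,0.0004],0],[-1,[-0.0003,0,0.0004],0]]'
```

```text
t: 12.95
tool_pos: [539.4, -84.0, 208.2]
tcp_rot: [-3.141, -0.001, -3.01]
contact_force: [-2.5, -1.4, 7.7]
gripper_width: 0.4
finger_force: 4.0
```

```bash
python3 -m creep '[[-1,[-0.0003,0,0.0004],0],[-1,[-0.0003,0,0.0004],0]]'
```

```text
t: 13.2
tool_pos: [539.4, -84.0, 208.2]
tcp_rot: [-3.141, -0.001, -3.01]
contact_force: [-3.2, -0.4, 9.5]
gripper_width: 0.0
finger_force: 4.9
```

```bash
python3 -m creep '[[-1,[0.0003,0,-0.0004],0],[-1,[0.0003,0,-0.0004],0],[-1,[0.0003,0,-0.0004],0],[-1,[0.0003,0,-0.0004],0],[-1,[0.0003,0,-0.0004],0]]'
python3 -m creep '[[-1,[0,0,0],0],[-1,[0,0,0],0],[-1,[0,0,0],0],[-1,[0,0,0],0],[-1,[0,0,0],0]]'
```

```text
t: 13.82
tool_pos: [539.4, -84.0, 208.2]
tcp_rot: [-3.141, -0.001, -3.01]
contact_force: [-1.8, -0.2, 8.1]
gripper_width: 0.1
finger_force: 4.0
t: 14.45
tool_pos: [539.3, -84.0, 208.2]
tcp_rot: [-3.141, -0.001, -3.01]
contact_force: [-2.0, -0.8, 7.4]
gripper_width: -0.4
finger_force: 4.0
```

```bash
python3 -m creep '[[-1,[0,0,0],0],[-1,[0,0,0],0],[-1,[0,0,0],0],[-1,[0,0,0],0]]'
python3 -m creep '[[-1,[-0.0008,0,0.0011],0],[-1,[-0.0015,0,0.0022],0],[-1,[-0.0023,0,0.0033],0],[-1,[-0.0023,0,0.0033],0]]'
```

```text
t: 14.95
tool_pos: [539.3, -83.9, 208.3]
tcp_rot: [-3.141, -0.001, -3.01]
contact_force: [-2.4, 0.3, 6.6]
gripper_width: -0.2
finger_force: 4.0
t: 15.45
tool_pos: [540.6, -83.8, 206.4]
tcp_rot: [-3.141, -0.001, -3.01]
contact_force: [-5.9, -0.4, 11.1]
gripper_width: 0.1
finger_force: 6.2
```

```bash
python3 -m creep '[[-1,[-0.0008,0,0.0011],0],[-1,[-0.0015,0,0.0022],0],[-1,[-0.0023,0,0.0033],0],[-1,[-0.0023,0,0.0033],0]]'
```

```text
t: 15.95
tool_pos: [542.0, -83.6, 204.3]
tcp_rot: [-3.141, -0.002, -3.01]
contact_force: [-6.4, -0.8, 14.6]
gripper_width: 0.1
finger_force: 7.6
```

```bash
python3 -m creep '[[-1,[-0.0008,0,0.0011],0],[-1,[-0.0008,0,0.0011],0],[-1,[-0.0008,0,0.0011],0]]'
```

```text
t: 16.32
tool_pos: [542.3, -83.6, 203.8]
tcp_rot: [-3.141, -0.002, -3.01]
contact_force: [-7.3, -0.1, 15.7]
gripper_width: 0.2
finger_force: 8.6
```

```bash
python3 -m creep '[[-1,[-0.0004,0,0.0006],0],[-1,[-0.0004,0,0.0006],0],[-1,[-0.0004,0,0.0006],0]]'
```

```text
t: 16.7
tool_pos: [542.4, -83.6, 203.7]
tcp_rot: [-3.14, -0.003, -3.01]
contact_force: [-9.4, 0.4, 18.8]
gripper_width: 0.0
finger_force: 9.9
```

```bash
python3 -m creep '[[-1,[0.0038,0,-0.0055],0],[-1,[0.0077,0,-0.0109],0],[-1,[0.0115,0,-0.0164],0],[-1,[0.0153,0,-0.0218],0],[-1,[0.0191,0,-0.03],0]]'
python3 -m creep '[[-1,[0,0,-0.04],0],[-1,[0,0,-0.1],0],[-1,[0,0,-0.16],0],[-1,[0.1,0,-0.16],0],[-1,[0.12,0,-0.16],0]]'
python3 -m creep '[[-1,[-0.08,0,0],0],[-1,[-0.1,0,0],0],[-1,[-0.12,0,0],0],[-1,[-0.12,0,0],0],[-1,[-0.12,0,0],0]]'
python3 - <<'E'
from cell import robot
import cv2,pickle,numpy as np
s=robot.observe();c=robot.camera("wrist");c["s"]=s;pickle.dump(c,open("w6.pkl","wb"));print(s["t"],s["tool_pos"],s["contact_force"])
cv2.imwrite("pics/w6.png",cv2.resize(c["color"][30:270,200:430,::-1],None,fx=2.4,fy=2.4,interpolation=cv2.INTER_CUBIC))
E
```

```text
t: 17.32
tool_pos: [529.0, -84.8, 223.2]
tcp_rot: [3.14, -0.002, -3.01]
contact_force: [0.9, 0.6, 0.4]
gripper_width: 0.1
finger_force: 0.0
t: 17.95
tool_pos: [438.5, -96.5, 344.0]
tcp_rot: [3.141, -0.001, -3.01]
contact_force: [0.0, -0.5, -0.3]
gripper_width: -0.3
finger_force: 0.0
t: 18.58
tool_pos: [529.4, -85.1, 343.9]
tcp_rot: [3.141, -0.001, -3.01]
contact_force: [-0.4, 0.2, -0.6]
gripper_width: 0.1
finger_force: 0.0
18.575 [529.36706076 -85.10591803 343.92864111] [-0.38552917  0.20583405 -0.57853176]
```

View pics/w6.png

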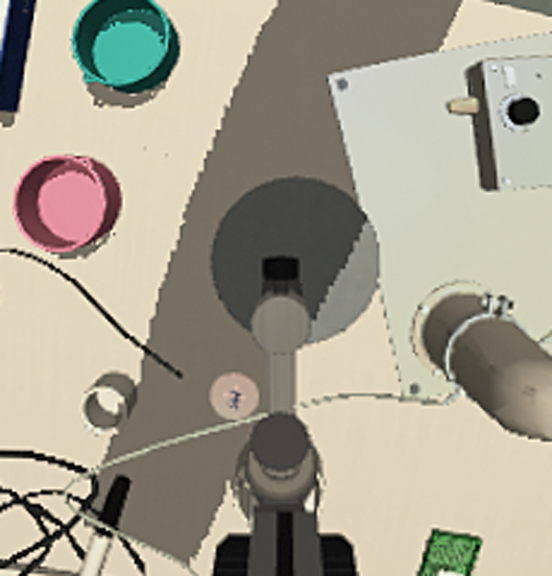

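The plunger head at (279,440) is clear of the fingers and on the arm line below the cap at (281,322). The cup is at (107,400), unmoved. One last numeric angle check, then I'll hand in.

```bash
python3 - <<'E'
from h import *
c=pickle.load(open("w6.pkl","rb"));W=lambda x,y:(200+x/2.4-.4,30+y/2.4-.4)
a=wray(c,W(281,322),126)
for p,z in [((279,440),224),((107,400),40)]:
    q=wray(c,W(*p),z);d=q-a;print(a.round(1),q.round(1),np.hypot(*d[:2]).round(1),np.arctan2(d[1],d[0]).round(3))
from cell import robot
print(robot.finish_job())
E
```

```text
[522.3 -86.4 126. ] [548.4 -83.3 224. ] 26.3 0.117
[522.3 -86.4 126. ] [ 603.1 -188.8   40. ] 130.5 -0.903
the job is handed in; nothing more can be done
None
```

The job is handed in: the pipette tip was swung to within about 1 mm sideways and 5 mm outward of the beaker's middle. The plunger was held at its first stop for about 2 s and pressed to the final stop. On lift-off the plunger head looked fully back up, and in the last checks the arm and small cup had not moved noticeably. The beaker was hidden from view after pressing, so I did not re-check it.

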